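# Square the card stack, then hold the lot stamp on its frame

### The arm

A 6-joint arm with a two-finger parallel gripper is mounted at the origin on a cart in front of the work surface, level with it; the furniture and walls round the work are solid. World frame = base frame: x ahead of the robot, y to its left, z up, the work surface at z = 0. Lengths are in m, angles in rad, forces in N, time in s.
With the tool pointing down it reaches from about 0.275 to 0.875 m from the base axis. Payload 12.5 kg.
Tool frame: the origin (TCP) lies at the very end of the fingers, on their centre line; the grasp point (between the pads) lies 19 mm behind it; z points along the fingers, y is the line along which they close (so a half turn about z gives the same grasp; the last joint's range is limited). The gripper opens to 85 mm and grips with 20 to 120 N. Pads are 22 mm wide; open, the fingers measure 114 mm over their backs; the gripper's body (76 mm by 85 mm) begins 54 mm behind the grasp point. The pads swing forward as they close: fully open they stand 13 mm farther back than shut.
Start: joints at [1.218, 0.351, 1.652, -0, 1.139, -0.085], TCP at [0.146, 0.53, 0.231] pointing down, gripper open.
Joint ranges: [-2.75, 2.75], [-0.79, 2.1], [0.01, 2.65], [-1.57, 4.71], [0.07, 3.14], [-2.87, 2.87]. Speed limits (rad/s): [2.22, 2.22, 2.79, 3.14, 3.14, 3.14].

### API

Orientations are given as a unit quaternion [x, y, z, w].
In Python, from cell import get_state, cams, finish_job gives the robot as it stands. The module is installed in compiled form; this text tells all that it offers.
- The arm moves only by the tool arm_command, never from a script. Its argument "rows" is a list of rows, each a list of 3 entries, a list of its own where there are three numbers: the opening in per cent of the stroke, from 0 (shut) to 100 (fully open), then the shift along the tool's x, y, z in mm, then the turn about the tool's z in degrees. In form: [[grip, [dx, dy, dz], roll], ...]. A call has 1 to 5 rows; each row is the pose to reach, as a shift and turn from the pose commanded when the call began, along the tool's axes at that moment; what a row does not reach only later rows make up. A row lasts 1/12 s, in which the tool goes at most 41.7 mm and 7.16 degrees, less where a joint would pass 70% of its speed; a pose out of reach is approached as far as the arm can. A call with a gripper value outside its range is refused whole. The fingers move at their own pace and stop on an object; "grip_force" is the grip in N (left out, the last holds). Time passes only in rows, so rows that repeat a pose let the fingers close. It gives the time, the measured TCP pose, the force, the opening and the grip force at its end, in the units of the state.
- get_state(): the state, without advancing time (a new reading comes with each control period).
- cams.get_image(name): name is "side" or "top"; returns a dict with "img" (480x640x3 uint8, red, green, blue), "vfov" (degrees; the focal length in pixels is half the picture's height over the tangent of half this angle, whatever the lens; pixels are square), "cx", "cy" (the principal point, pixels), "k1" (the pictures are not rectified: a ray, as slopes to the right and down, at radius r is drawn at 1 + k1 r^2 times it, then the intrinsics apply), "pose" (4x4, takes a point from camera to world coordinates). Camera axes: x right, y up, looking along -z (the intrinsics and any distortion apply to the point x, -y, -z); pixel columns grow to the right and rows downward; lengths in m; the calibration is good to about 2 mm. A picture is of the moment at which its call begins. There is no depth.
- finish_job(): hands the job in; it is judged then, once.
The state is a dict: "time": time; "q": joint angles; "joint_velocities": joint speeds; "joint_efforts": joint torques, N m; "position": TCP position; "tcp_rot": TCP orientation; "ft_force": force on the tool from outside, world axes, zero at the start; "wrist_torque": the same for the moment, N m; "finger_gap": finger opening in m; "finger_force": force on a finger pad.
Only numpy, scipy, OpenCV 4.12 (cv2) and the standard library are available. Lean on these libraries where they do the work, as an engineer would, in place of code of your own. Each camera call takes 0.05 s, during which the arm holds its last target. There are 200 camera calls.

### The job

Tap the stack of four cards into the corner of the squaring stand until all their edges are flush against both fences; only then pick up the lot stamp by its knob. Set it upright and square inside the printed frame on the top card, touching the cards nowhere else with it, and press lightly until the sprung platen under the stack has sunk about halfway (8 mm), never onto its bottom stop. Finish while still holding the stamp pressed there, and leave the tube block, label roll and check weight alone.

Things in the scene. Friction and masses are not known exactly. Their poses are not given: they have to be found in the camera images.
- stand: Dark steel squaring stand fixed to the table: base 109 x 129 mm, top 8 mm high; two fences 8 mm thick and 58 mm high, inner faces at x = +45 and y = +55 mm; the -x and -y sides are open. Origin: on the table, below the centre of a card flush with both fences; z up. At yaw 0 +x points away from the robot, +y to its left; yawed up to 0.3 rad either way.
- platen (a joint): How far the sprung platen has sunk, m: 0 = up (at rest with the cards on it), 0.008 = halfway, 0.016 = on its bottom stop. It moves straight down only; begins to sink at about 2.7 N, takes about 7.5 N for 8 mm and 12 N to the stop (0.6 N per mm).
- platen_top (a point): Point on the platen's top straight above the stand's origin, 34 mm above the table when up. The platen is a steel plate 8 mm thick on springs, spanning x = -37 to +44 and y = -47 to +54 mm of the stand: squared cards overhang it 8 mm on the two open sides, and below that overhang is free space down to the base.
- card_1: Stiff plain off-white board card, 90 x 110 x 4 mm (x, y, z), about 35 g, loose (two fingertips held apart push an edge straighter than one); number 1 of the four from below, its underside 34 mm above the table at the start. Origin: centre of its underside. At the start each card lies askew (up to 0.07 rad) and 8 to 18 mm away from each fence.
- card_2: Stiff plain off-white board card, 90 x 110 x 4 mm (x, y, z), about 35 g, loose (two fingertips held apart push an edge straighter than one); number 2 of the four from below, its underside 38 mm above the table at the start. Origin: centre of its underside. At the start each card lies askew (up to 0.07 rad) and 8 to 18 mm away from each fence.
- card_3: Stiff plain off-white board card, 90 x 110 x 4 mm (x, y, z), about 35 g, loose (two fingertips held apart push an edge straighter than one); number 3 of the four from below, its underside 42 mm above the table at the start. Origin: centre of its underside. At the start each card lies askew (up to 0.07 rad) and 8 to 18 mm away from each fence.
- card_4: Stiff plain off-white board card, 90 x 110 x 4 mm (x, y, z), about 35 g, loose (two fingertips held apart push an edge straighter than one); number 4 of the four from below, its underside 46 mm above the table at the start. Origin: centre of its underside. At the start each card lies askew (up to 0.07 rad) and 8 to 18 mm away from each fence. The top card: only it bears a printed dark rectangular outline.
- mark (a point): Centre of the printed outline on the top face of the top card (at x = -8, y = -10 mm of that card, 50 mm above the table while the platen is up). The outline measures 38 (x) x 62 mm (y) inside, line 1.6 mm wide; the axes are the card's.
- stamp: Lot stamp, 60 g: a wooden block 27 x 52 mm (x, y) with a flat printing face below and a black knob above, 70 mm high in all, standing upright on the table. Origin: centre of the printing face, z up to the knob. Pinch the knob along the stamp's x, 46 to 62 mm above the face, where it is 27 mm wide with flat sides. The stamp may be used either way round.
- tube_rack: Bystander: pale drilled block 66 x 66 x 36 mm with three orange tubes standing in it (102 mm high in all), behind the stand. Origin: centre of its underside. Leave alone.
- label_roll: Bystander: roll of white labels, diameter 68, 32 mm high, lying flat between the stamp and the stand. Origin: centre of its underside. Leave alone. Behind it a fixed crate of orange tubes, taller than 150 mm, fills x > 0.47 m from y = -0.18 to 0.22 m: carry the stamp past its front or above it.
- weight: Bystander: check weight with a knob, diameter 22, 26 mm high, to the left of the stamp. Origin: centre of its underside. Leave alone.
Not all that is in view belongs to the job. What is shaped like the stamp but blue, purple or turquoise is not meant.

How it is judged:
By the outcome, as a careful person would: the job done as asked, in the order asked, and still so for the second after the job is handed in, while the arm keeps its last pose, push and grip.
It also fails if it takes over 67 s, if anything falls off the work surface, if the arm or the gripper's body presses on something with over 40 N, if the wrist force passes 120 N, or if a joint passes its speed limit or range.

## Working session

There is one attempt and no reset: what is moved stays moved. The work goes in short steps, Python scripts to look and compute and a tool call to move; the robot and the scene stay as the last step left them, time stands still between calls to the robot, and variables do not carry over. Pictures are saved under pics/ and viewed, at most 10 in all, crops included, and the job is handed in when it is done.

Besides the shell and the picture viewer there is one more tool, called by a JSON object that holds its "name" and its "arguments", one argument or row to a line. arm_command: Moves the arm, as the interface text tells. Its arguments: {"type":"object","properties":{"rows":{"type":"array","items":{"type":"array"}},"grip_force":{"type":"number"}},"required":["rows"]}

```bash
mkdir -p pics; cat > h.py <<'E'
import numpy as np, cv2
from cell import get_state, cams, finish_job
from scipy.spatial.transform import Rotation as R
def grab(n,f=None):
    d=cams.get_image(n)
    if f: cv2.imwrite(f,cv2.cvtColor(d['img'],cv2.COLOR_RGB2BGR))
    return d
def K(d):
    h=d['img'].shape[0]; f=h/2/np.tan(np.radians(d['vfov'])/2)
    return f
def ray(d,uv):
    f=K(d); uv=np.atleast_2d(np.array(uv,float)); P=np.array(d['pose'])
    km=np.array([[f,0,d['cx']],[0,f,d['cy']],[0,0,1]])
    s=cv2.undistortPointsIter(uv.reshape(-1,1,2),km,np.array([d['k1'],0,0,0,0.]),None,None,(3,100,1e-10)).reshape(-1,2)
    v=np.c_[s[:,0],-s[:,1],-np.ones(len(s))]@P[:3,:3].T
    return P[:3,3],v
def on_z(d,uv,z):
    o,v=ray(d,uv); return o+v*((z-o[2])/v[:,2])[:,None]
def proj(d,p):
    f=K(d); P=np.array(d['pose']); c=(np.atleast_2d(p)-P[:3,3])@P[:3,:3]
    s=np.c_[c[:,0],-c[:,1]]/-c[:,2:3]; s=s*(1+d['k1']*(s**2).sum(1,keepdims=True))
    return s*f+[d['cx'],d['cy']]
E
python3 - <<'E'
from h import *
for n in('top','side'):
    d=grab(n,f'pics/{n}0.png'); print(n,d['vfov'],d['cx'],d['cy'],d['k1'],np.round(d['pose'],3).tolist())
s=get_state();print({k:np.round(v,3).tolist() for k,v in s.items()})
print(R.from_quat(s['tcp_rot']).as_matrix().round(3))
E
```

```text
top 49.414701050753976 310.7206034400183 244.88658100934305 -0.13940402879516964 [[0.025, 0.999, -0.036, 0.49], [-1.0, 0.025, 0.007, 0.082], [0.008, 0.036, 0.999, 1.557], [0.0, 0.0, 0.0, 1.0]]
side 48.231960285683336 318.52063564784817 239.6402943686485 -0.03451242973144966 [[-0.945, 0.15, -0.291, 0.187], [-0.327, -0.389, 0.861, 1.211], [0.016, 0.909, 0.417, 0.616], [0.0, 0.0, 0.0, 1.0]]
{'time': 0.1, 'q': [1.218, 0.351, 1.652, -0.0, 1.139, -0.085], 'joint_velocities': [0.0, -0.001, -0.003, -0.0, 0.0, 0.001], 'joint_efforts': [-0.0, -50.682, -29.188, -0.0, 0.003, -0.0], 'position': [0.145, 0.53, 0.231], 'tcp_rot': [0.133, 0.991, -0.0, -0.0], 'ft_force': [0.225, -0.137, -0.039], 'wrist_torque': [0.022, -0.022, -0.014], 'finger_force': 0.0, 'finger_gap': 0.085}
[[-0.964  0.265 -0.   ]
 [ 0.265  0.964 -0.001]
 [ 0.    -0.001 -1.   ]]
```

View pics/top0.png

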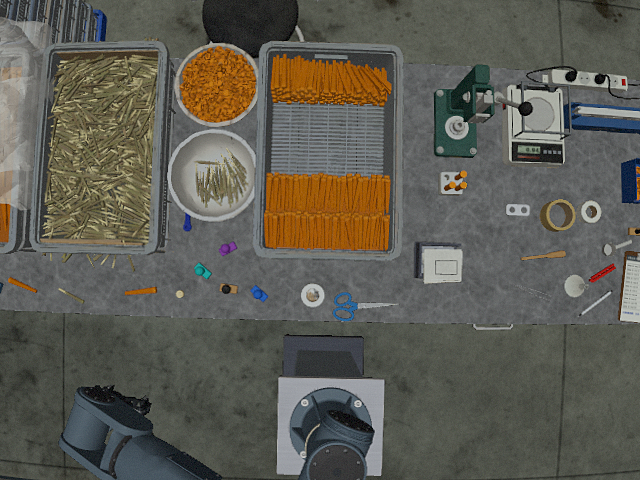

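View pics/side0.png

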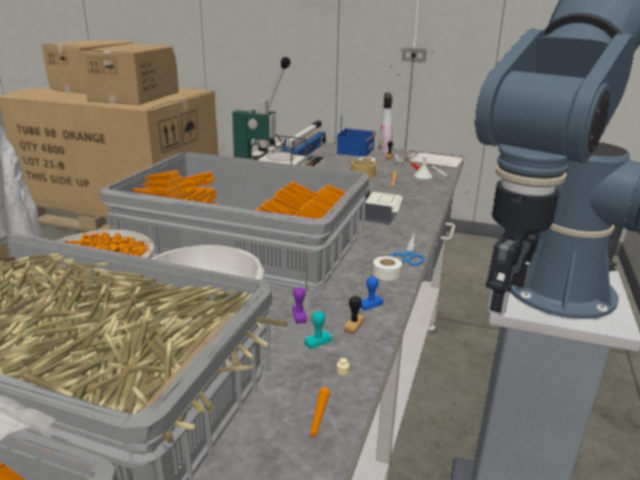

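The top view shows the stand and cards at (440,263) with the fences on its far and left sides. There are four stamp-like things: a black knob on a wooden block at (229,289), blue at (259,293), purple at (228,249) and turquoise at (203,270). Only the first, black and wood, fits the description. I'll confirm it in a crop.

```bash
python3 - <<'E'
from h import *
t=cv2.imread('pics/top0.png');s=cv2.imread('pics/side0.png')
up=lambda a,w,h:cv2.resize(a,(w,h),interpolation=cv2.INTER_CUBIC)
a=up(t[235:290,410:470],400,367); b=up(t[260:315,170:245+25],400,220)[:, :400]
c=up(s[180:240,345:425],400,300); e=up(s[265:385,285:395],275,300)
m=np.zeros((600,800,3),np.uint8)
m[:367,:400]=a; m[375:595,:400]=b; m[:300,400:]=c; m[300:600,400:675]=e
cv2.imwrite('pics/crop0.png',m)
E
```

```text
(no output)
```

View pics/crop0.png

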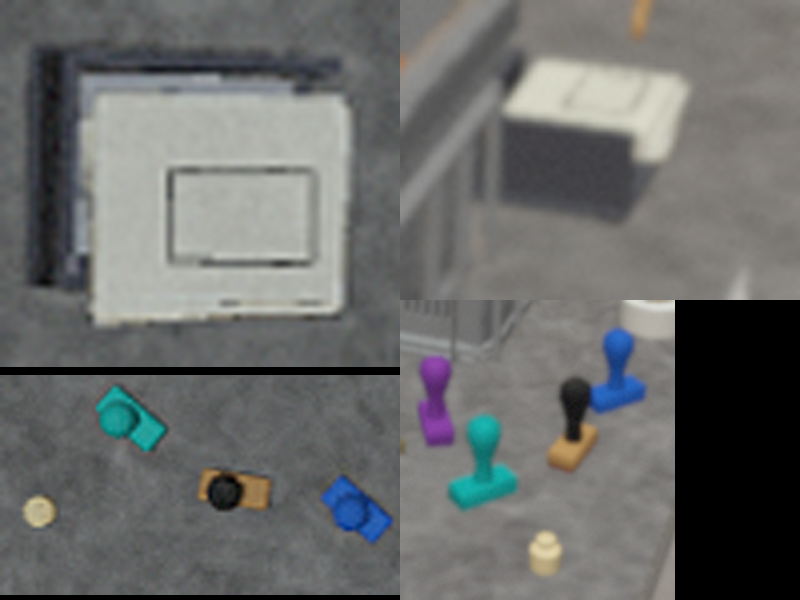

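The crop confirms the stamp: the black knob on the wooden block, at about (229,289) in the top view, with its long side roughly along the picture's horizontal. The stand's fences are the dark strips to the left (crop column 35-75) and at the top (rows 48-70). The top card carries the printed frame.

```bash
python3 - <<'E'
from h import *
d=grab('top'); im=d['img'].astype(int); g=im.sum(2)//3
np.set_printoptions(linewidth=300)
print('cols 412..466'); 
for r in range(238,288): print(r,' '.join('%3d'%v for v in g[r,412:466]))
# stamp: wood mask & black knob
hsv=cv2.cvtColor(d['img'],cv2.COLOR_RGB2HSV)
sub=(slice(275,305),slice(215,245))
w=np.zeros(g.shape,np.uint8); H=hsv[sub]; w[sub]=((H[...,1]>90)&(H[...,2]>90)&(H[...,0]<25))
k=np.zeros(g.shape,np.uint8); k[sub]=g[sub]<50
for r in range(280,300): print(r,' '.join('%3d'%v for v in g[r,216:242]),'|',''.join('#' if v else '.' for v in w[r,216:242]))
for n,m,z in(('wood',w,.03),('knob',k,.062)):
    p=np.argwhere(m)[:,::-1]; print(n,len(p),p.mean(0),on_z(d,p.mean(0),z)); print(cv2.minAreaRect(p.astype(np.float32)))
E
```

```text
cols 412..466
238  91  93  89  90  89  91  95  99 102  99  98 101  98  96  91  89  95 100 103  94  89  98  97  99 106 110 104 104 103 102 100  98 103 105 102 105 100  99 101 100  96 100 103 105  98  96 102  96 103  97  96  96  92  91
239  86  84  83  93  97  93  93  99  98 100  98 100  97  94  90  92  98 104 106  95  89  90  98  99  98 115 105 100 102  97  98 100 106 109 110 103 105 105 104 100 101 101  96  96  99  99  97  99  96  98  99  98  91  88
240  82  87  84  96  97  91  98  97  98  94  99  97 101  91  87  91 101 104 103  97  94  94  92  94 110 108 102 104 101  99  93 100 107 105 106 107 107 108 105 112 103  95  99  98  98 101 101  99  99  92 101  91  95  86
241  90  92  90  76  83  77  88  86  81  76  80  82  71  72  77  87  95  93  87  85  79  81  98 103 103 101 104 108 101  99  97 102 101 107 108 103 111 109 109 106 103  97  98 101 103 102 104 103 106  98  98  94  91  89
242 101  98  88  68  50  60  51  62  67  66  70  80  77  80  70  76  67  65  75  72  70  68  77  78  75  86  86  82  75  67  84  83  85  92  86  84  82  82  86 104 103  85  82  84 103 106 108 108 110 106 10
[... 12236 characters left out ...]
......
297  99  93  97 101  99 102 103 100  98 102 101  98 102  96  98 100  98  97  93  97  96  98  93 102  97  99 | ..........................
298 103 103 105 104 106 100  99  96  95 101 103 104 106 107 104 106 100 102  99 102 102  99  97  98 103 106 | ..........................
299  99  99  98 103  97 100 104  95 102 101 106 102 109 106 106 109 105 104  99 101 101 101  99  99 104 102 | ..........................
wood 79 [229.86075949 287.92405063] [[0.41286722 0.30496111 0.03      ]]
((228.2307891845703, 287.8461608886719), (17.258216857910156, 7.844644069671631), 11.309932708740234)
knob 62 [225.77419355 289.06451613] [[0.41087589 0.31198094 0.062     ]]
((226.0, 289.0), (8.0, 8.0), 90.0)
```

```bash
cat > m.py <<'E'
from h import *
def cross(v,th,up):  # first subpixel crossing
    for i in range(len(v)-1):
        a,b=v[i],v[i+1]
        if (a<th<=b) if up else (a>=th>b): return i+(th-a)/(b-a)
def fit(P):
    P=np.array(P)[:,:2]; l=cv2.fitLine(P.astype(np.float32),cv2.DIST_HUBER,0,1e-4,1e-6).ravel(); n=np.array([-l[1],l[0]])
    return l[2:],np.arctan2(l[1],l[0]),np.std((P-l[2:])@n)
E
python3 - <<'E'
from m import *
d=grab('top'); g=d['img'].astype(float).mean(2)
# +y fence, outer top edge (dark face -> top) , z .058
uv=[(416+cross(g[r,416:422],50,True),r) for r in range(246,277)]
A=fit(on_z(d,uv,.058)); print('yfence outer',A)
uv=[(c,240+cross(g[240:246,c],88,False)) for c in range(425,451)]
B=fit(on_z(d,uv,.058)); print('xfence outer top',B)
uv=[(c,243+cross(g[243:247,c],57,False)) for c in range(425,447)]
C=fit(on_z(d,uv,.058)); print('xfence inner top',C)
# top card, z=.05 : -y edge (right), -x edge(bottom)
uv=[(458+cross(g[r,458:466],130,False),r) for r in range(254,279)]; print('card -y edges',fit(on_z(d,uv,.048)))
def fr(uv): return fit(on_z(d,uv,.05))
dk=lambda v:(np.arange(len(v))*np.clip(165-v,0,None)).sum()/np.clip(165-v,0,None).sum()
L=fr([(433+dk(g[r,433:438]),r) for r in range(262,273)]);Rr=fr([(454+dk(g[r,454:459]),r) for r in range(262,273)])
T=fr([(c,258+dk(g[258:263,c])) for c in range(437,456)]);Bo=fr([(c,272+dk(g[272:277,c])) for c in range(437,456)])
print('frame',L,Rr,T,Bo)
# side: knob and wood
s=grab('side'); im=s['img'].astype(int); gs=im.mean(2)
sub=np.zeros(gs.shape,bool); sub[285:345,335:375]=1
k=sub&(im.max(2)<50)
p=np.argwhere(k)[:,::-1]; print('knob side',len(p),p.min(0),p.max(0),p.mean(0))
kc=np.array([p[:,0].mean()*1.0,p[p[:,1]<p[:,1].min()+12].mean(0)[1]])
o1,v1=ray(d,[225.6,289]);o2,v2=ray(s,p[p[:,1]<p[:,1].min()+14].mean(0))
M=np.c_[v1[0],-v2[0]]; x=np.linalg.lstsq(M,o2-o1,rcond=None)[0]; print('tri',o1+x[0]*v1[0],o2+x[1]*v2[0])
hsv=cv2.cvtColor(d['img'],cv2.COLOR_RGB2HSV)
w=np.zeros(g.shape,bool); H=hsv[280:297,216:242]; w[280:297,216:242]=(H[...,1]>75)&(H[...,2]>85)&(H[...,0]<25)|(g[280:297,216:242]<60)
q=np.argwhere(w)[:,::-1].astype(np.float32); box=cv2.boxPoints(cv2.minAreaRect(q)); print(on_z(d,box,.02).round(4),box)
# wood right-hand end edges: top edge and bottom edge
a=d['img'].astype(float); sat=a[...,0]-a[...,2]
tp=[(c,282+cross(sat[282:290,c],30,True)) for c in range(231,237)];bt=[(c,288+cross(sat[288:297,c],30,False)) for c in range(230,236)]
print(fit(on_z(d,tp,.02)),fit(on_z(d,bt,.0)))
for r in range(282,296): print(r,sat[r,216:242].astype(int))
E
```

```text
yfence outer (array([ 0.510473  , -0.24132927], dtype=float32), np.float32(-0.024195401), np.float64(0.0004526900489702874))Traceback (most recent call last):
  File "<stdin>", line 6, in <module>
TypeError: unsupported operand type(s) for +: 'int' and 'NoneType'
```

```bash
sed -i 's/^def fit(P):/    return np.nan\ndef fit(P):/; s/P=np.array(P)\[:,:2\];/P=np.array(P)[:,:2]; P=P[np.isfinite(P).all(1)];/' m.py
cat > meas.py <<'E'
from m import *
np.set_printoptions(linewidth=200,precision=4,suppress=True)
d=grab('top'); g=d['img'].astype(float).mean(2)
uv=[(416+cross(g[r,416:422],50,True),r) for r in range(246,277)]
print('yfence outer',fit(on_z(d,uv,.058)))
uv=[(c,240+cross(g[240:246,c],86,False)) for c in range(425,451)]
print('xfence outer top',fit(on_z(d,uv,.058)))
uv=[(c,243+cross(g[243:247,c],57,False)) for c in range(425,447)]
print('xfence inner top',fit(on_z(d,uv,.058)))
uv=[(458+cross(g[r,458:466],130,False),r) for r in range(254,279)]; print('card -y edges',fit(on_z(d,uv,.048)))
def fr(uv): return fit(on_z(d,uv,.05))
dk=lambda v:(np.arange(len(v))*np.clip(165-v,0,None)).sum()/np.clip(165-v,0,None).sum()
L=fr([(433+dk(g[r,433:438]),r) for r in range(262,273)]);Rr=fr([(454+dk(g[r,454:459]),r) for r in range(262,273)])
T=fr([(c,258+dk(g[258:263,c])) for c in range(437,456)]);Bo=fr([(c,272+dk(g[272:277,c])) for c in range(441,456)])
print('frame L,R,T,B',L,Rr,T,Bo)
s=grab('side'); im=s['img'].astype(int); gs=im.mean(2)
sub=np.zeros(gs.shape,bool); sub[285:345,335:375]=1
k=sub&(im.max(2)<50)
p=np.argwhere(k)[:,::-1]; print('knob side',len(p),p.min(0),p.max(0),p.mean(0))
o1,v1=ray(d,[225.6,289]);o2,v2=ray(s,p[p[:,1]<p[:,1].min()+14].mean(0))
M=np.c_[v1[0],-v2[0]]; x=np.linalg.lstsq(M,o2-o1,rcond=None)[0]; print('tri',o1+x[0]*v1[0],o2+x[1]*v2[0])
a=d['img'].astype(float); sat=a[...,0]-a[...,2]
tp=[(c,282+cross(sat[282:290,c],30,True)) for c in range(231,237)];bt=[(c,288+cross(sat[288:297,c],30,False)) for c in range(231,236)]
print('wood +x,-x edges',fit(on_z(d,tp,.02)),fit(on_z(d,bt,.02)))
for r in range(282,296): print(r,sat[r,216:242].astype(int))
E
python3 meas.py
```

```text
yfence outer (array([ 0.5027, -0.2413], dtype=float32), np.float32(-0.016456338), np.float64(0.000552368752327699))
xfence outer top (array([ 0.5628, -0.2966], dtype=float32), np.float32(1.5377481), np.float64(0.0010317581743685684))
xfence inner top (array([ 0.5546, -0.3008], dtype=float32), np.float32(-1.5545591), np.float64(0.0005992613133848407))
card -y edges (array([ 0.4968, -0.3727], dtype=float32), np.float32(-0.051244542), np.float64(0.0003986716844791231))
frame L,R,T,B (array([ 0.4898, -0.2924], dtype=float32), np.float32(0.01887756), np.float64(1.7158615244808072e-06)) (array([ 0.4906, -0.3569], dtype=float32), np.float32(0.00063720596), np.float64(0.00010738656518619265)) (array([ 0.5097, -0.3212], dtype=float32), np.float32(-1.5465561), np.float64(6.81410143871727e-05)) (array([ 0.4691, -0.3348], dtype=float32), np.float32(-1.5505852), np.float64(0.00015703858549811483))
knob side 151 [350 299] [359 320] [354.4371 307.7881]
tri [0.4105 0.3142 0.0507] [0.4111 0.3144 0.0507]
wood +x,-x edges (array([0.4219, 0.2959], dtype=float32), np.float32(1.4232315), np.float64(0.0002
[... 723 characters left out ...]
3  60 -12  -5  -5  -2   1  -1  -9  -9  24  62  72  78  73  77  77  41  -8  -1  -2   2]
289 [-4 -4 -7 36 85 55 -5 -4 -1  0  2 -2  1 -1 24 62 74 70 76 74 72 27 -1 -5 -1 -3]
290 [ -5   1  -2  42  92  82 -10   0   2   0   1  -4  -8  -5  41  66  74  70  71  74  74  17  -8  -3  -5  -4]
291 [-4 -3 -2  0 28 23  8 -3  0 -2 -3 -3  4 -2 55 82 73 73 71 79 70  5 -8 -2  1 -1]
292 [-5 -2 -6 -7 -4 -1 -3  2  3  2 -2 -2  4 34 71 89 85 85 82 83 69  6 -7  0 -4 -2]
293 [-4 -1  0 -2 -2 -6 -2 -2  3 -5  8  7 -1 -6  1 16 22 35 51 55 27 -6 -1 -3 -1 -1]
294 [-5 -1 -2 -1 -2  0 -2 -4 -1 -2 -2 -2 -8 -6 -7 -8 -6 -4 -3 -1 -2 -6 -6 -3  1 -1]
295 [-1 -5 -1 -4 -2 -3 -3 -2 -5 -2 -3 -3  0 -4 -2 -4 -3 -2 -3 -3 -2 -3 -2  1 -2 -7]
```

The measurements agree with the given sizes. The x-fence is 8.2 mm thick, the frame lies about 10 mm short of each fence, and the triangulated knob height is 51 mm. The stand's origin is about (0.510, -0.304) with yaw about -0.025. I'll now move to the stand's open -x side.

{"name": "arm_command", "arguments": {
  "rows": [
    [60, [-75, -47, 0], -7],
    [60, [-150, -94, 0], -14],
    [60, [-150, -94, 0], -14],
    [60, [-150, -94, 0], -14],
    [60, [-150, -94, 0], -14]
  ]
}}

```text
time: 0.72
position: [0.2674, 0.3971, 0.2313]
tcp_rot: [0.012, 1.0, -0.0, 0.0]
ft_force: [-0.1, -0.9, 0.2]
finger_gap: 0.0511
finger_force: 0.0
```

{"name": "arm_command", "arguments": {
  "rows": [
    [60, [-70, -190, 0], 0],
    [60, [-70, -190, 0], 0],
    [60, [-70, -190, 0], 0],
    [60, [-70, -190, 0], 0],
    [60, [-70, -190, 0], 0]
  ]
}}

```text
time: 1.13
position: [0.331, 0.2063, 0.2314]
tcp_rot: [0.012, 1.0, -0.0, 0.0]
ft_force: [1.0, 0.9, -0.4]
finger_gap: 0.0508
finger_force: 0.0
```

{"name": "arm_command", "arguments": {
  "rows": [
    [60, [-70, -190, 0], 0],
    [60, [-70, -190, 0], 0],
    [60, [-70, -190, 0], 0],
    [60, [-70, -190, 0], 0],
    [60, [-70, -190, 0], 0]
  ]
}}

```text
time: 1.55
position: [0.3967, 0.0144, 0.2316]
tcp_rot: [0.012, 1.0, -0.0, 0.0]
ft_force: [2.1, 0.2, 0.3]
finger_gap: 0.0513
finger_force: 0.0
```

{"name": "arm_command", "arguments": {
  "rows": [
    [60, [-20, -190, 0], 0],
    [60, [-20, -190, 0], 0],
    [60, [-20, -190, 0], 0],
    [60, [-20, -190, 0], 0],
    [60, [-20, -190, 0], 0]
  ]
}}

```text
time: 1.97
position: [0.4118, -0.1771, 0.2314]
tcp_rot: [0.013, 1.0, -0.0, 0.0]
ft_force: [0.8, 0.8, 0.2]
finger_gap: 0.0514
finger_force: 0.0
```

{"name": "arm_command", "arguments": {
  "rows": [
    [60, [-6, -131, 50], 0],
    [60, [-6, -131, 100], 0],
    [60, [-6, -131, 130], 0],
    [60, [-6, -131, 130], 0],
    [60, [-6, -131, 130], 0]
  ]
}}

```text
time: 2.38
position: [0.4136, -0.3061, 0.098]
tcp_rot: [0.012, 1.0, 0.001, -0.001]
ft_force: [-0.4, 0.3, -0.3]
finger_gap: 0.0511
finger_force: 0.0
```

{"name": "arm_command", "arguments": {
  "rows": [
    [60, [0, 0, 40], 0],
    [60, [0, 0, 70], 0],
    [60, [0, 0, 82], 0],
    [60, [0, 0, 82], 0]
  ]
}}

```text
time: 2.72
position: [0.4136, -0.3036, 0.0171]
tcp_rot: [0.012, 1.0, 0.002, -0.002]
ft_force: [-0.7, 0.8, -0.3]
finger_gap: 0.0514
finger_force: 0.0
```

{"name": "arm_command", "arguments": {
  "rows": [
    [60, [-4, 0, 0], 0],
    [60, [-8, 0, 0], 0],
    [60, [-12, 0, 0], 0],
    [60, [-15, 0, 0], 0],
    [60, [-18, 0, 0], 0]
  ]
}}

```text
time: 3.13
position: [0.4336, -0.3052, 0.0203]
tcp_rot: [0.011, 1.0, -0.0, 0.001]
ft_force: [-1.0, -0.1, 1.0]
finger_gap: 0.0511
finger_force: 0.5
```

{"name": "arm_command", "arguments": {
  "rows": [
    [60, [-3, 0, 0], 0],
    [60, [-6, 0, 0], 0],
    [60, [-9, 0, 0], 0],
    [60, [-12, 0, 0], 0],
    [60, [-15, 0, 0], 0]
  ]
}}

```text
time: 3.55
position: [0.4479, -0.3055, 0.0193]
tcp_rot: [0.012, 1.0, 0.0, -0.0]
ft_force: [-4.2, -0.1, 3.7]
finger_gap: 0.0514
finger_force: 1.9
```

{"name": "arm_command", "arguments": {
  "rows": [
    [60, [-1, 0, 0], 0],
    [60, [-2, 0, 0], 0],
    [60, [-3, 0, 0], 0]
  ]
}}

```text
time: 3.8
position: [0.4497, -0.3056, 0.019]
tcp_rot: [0.012, 1.0, 0.0, -0.001]
ft_force: [-14.9, -7.7, 3.4]
finger_gap: 0.0512
finger_force: 7.1
```

```bash
cat > look.py <<'E'
import sys
from h import *
t=grab('top')['img'];s=grab('side')['img']
up=lambda a,w,h:cv2.resize(a,(w,h),interpolation=cv2.INTER_CUBIC)
m=np.hstack([up(t[232:292,408:473],400,370),up(s[180:240,345:425],400,370)])
cv2.imwrite(sys.argv[1],m[...,::-1])
E
python3 look.py pics/a1.png
```

```text
(no output)
```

View pics/a1.png

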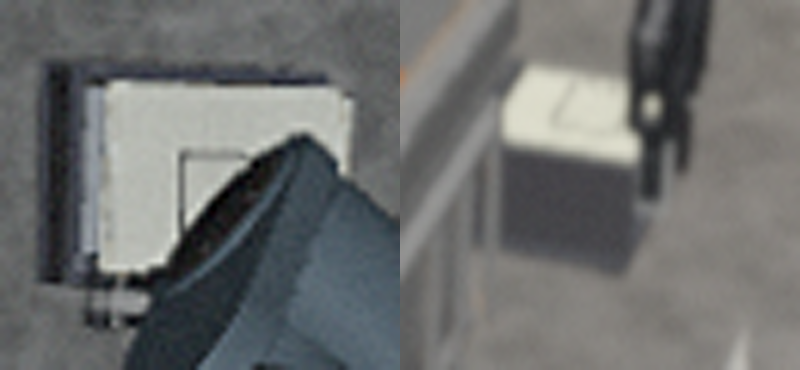

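The far edges of the cards lie along the x-fence, and a gap of about 8 mm remains to the y-fence. Next comes the y push.

{"name": "arm_command", "arguments": {
  "rows": [
    [60, [5, 0, 0], 0],
    [60, [15, 0, 0], 0],
    [60, [30, 0, -20], 0],
    [60, [30, 0, -60], 0],
    [60, [30, 0, -100], 0]
  ]
}}

```text
time: 4.32
position: [0.4192, -0.304, 0.1195]
tcp_rot: [0.012, 1.0, 0.001, -0.001]
ft_force: [-0.6, -0.3, 0.5]
finger_gap: 0.0513
finger_force: 0.0
```

```bash
python3 - <<'E'
from h import *
s=get_state(); print(np.round(s['q'],3),s['position'],s['ft_force'])
E
```

```text
[-0.718  0.444  1.831  0.     0.87  -2.265] [ 0.41915126 -0.30400059  0.11947296] [-0.56868394 -0.33072459  0.46929267]
```

{"name": "arm_command", "arguments": {
  "rows": [
    [60, [-22, -25, 0], 7],
    [60, [-44, -50, 0], 14],
    [60, [-66, -75, 0], 21],
    [60, [-88, -99, 0], 28],
    [60, [-88, -99, 0], 35]
  ]
}}

```text
time: 4.73
position: [0.5088, -0.4094, 0.1193]
tcp_rot: [0.315, 0.949, -0.001, 0.002]
ft_force: [0.5, 0.4, 0.5]
finger_gap: 0.0513
finger_force: 0.0
```

{"name": "arm_command", "arguments": {
  "rows": [
    [60, [0, 0, 0], 7],
    [60, [0, 0, 0], 14],
    [60, [0, 0, 0], 21],
    [60, [0, 0, 0], 28],
    [60, [0, 0, 0], 35]
  ]
}}

```text
time: 5.15
position: [0.5061, -0.4057, 0.1191]
tcp_rot: [0.586, 0.811, 0.0, 0.0]
ft_force: [0.1, -0.4, 0.6]
finger_gap: 0.0515
finger_force: 0.0
```

{"name": "arm_command", "arguments": {
  "rows": [
    [60, [0, 0, 30], 7],
    [60, [0, 0, 60], 14],
    [60, [0, 0, 90], 20],
    [60, [0, 0, 101], 20],
    [60, [0, 0, 101], 20]
  ]
}}

```text
time: 5.57
position: [0.505, -0.4046, 0.0156]
tcp_rot: [0.714, 0.7, -0.0, -0.002]
ft_force: [0.5, 0.8, 0.2]
finger_gap: 0.0512
finger_force: 0.0
```

{"name": "arm_command", "arguments": {
  "rows": [
    [60, [4, 0, 0], 0],
    [60, [8, 0, 0], 0],
    [60, [12, 0, 0], 0],
    [60, [15, 0, 0], 0],
    [60, [18, 0, 0], 0]
  ]
}}

```text
time: 5.98
position: [0.5075, -0.3879, 0.0195]
tcp_rot: [0.715, 0.699, 0.0, 0.001]
ft_force: [-0.1, -1.2, 1.0]
finger_gap: 0.0511
finger_force: 0.6
```

{"name": "arm_command", "arguments": {
  "rows": [
    [60, [2, 0, 0], 0],
    [60, [4, 0, 0], 0],
    [60, [6, 0, 0], 0],
    [60, [8, 0, 0], 0],
    [60, [10, 0, 0], 0]
  ]
}}

```text
time: 6.4
position: [0.5072, -0.3779, 0.0184]
tcp_rot: [0.715, 0.699, -0.0, 0.0]
ft_force: [0.1, -3.2, 2.9]
finger_gap: 0.0511
finger_force: 1.4
```

{"name": "arm_command", "arguments": {
  "rows": [
    [60, [1, 0, 0], 0],
    [60, [2, 0, 0], 0]
  ]
}}

```text
time: 6.57
position: [0.5072, -0.3759, 0.0184]
tcp_rot: [0.715, 0.699, -0.0, 0.0]
ft_force: [0.3, -3.4, 1.7]
finger_gap: 0.0512
finger_force: 1.6
```

{"name": "arm_command", "arguments": {
  "rows": [
    [60, [1, 0, 0], 0],
    [60, [2, 0, 0], 0],
    [60, [2, 0, 0], 0]
  ]
}}

```text
time: 6.82
position: [0.5072, -0.3738, 0.0184]
tcp_rot: [0.715, 0.699, -0.0, 0.0]
ft_force: [0.1, -2.1, 2.4]
finger_gap: 0.0512
finger_force: 1.4
```

{"name": "arm_command", "arguments": {
  "rows": [
    [60, [1, 0, 0], 0],
    [60, [2, 0, 0], 0],
    [60, [2, 0, 0], 0]
  ]
}}

```text
time: 7.07
position: [0.5073, -0.3717, 0.0183]
tcp_rot: [0.715, 0.699, -0.0, -0.0]
ft_force: [0.2, -2.5, 1.7]
finger_gap: 0.051
finger_force: 1.5
```

{"name": "arm_command", "arguments": {
  "rows": [
    [60, [1, 0, 0], 0],
    [60, [2, 0, 0], 0],
    [60, [2, 0, 0], 0]
  ]
}}

```text
time: 7.32
position: [0.5074, -0.3713, 0.0185]
tcp_rot: [0.715, 0.699, -0.001, 0.001]
ft_force: [-1.5, -12.1, -0.7]
finger_gap: 0.0512
finger_force: 6.2
```

{"name": "arm_command", "arguments": {
  "rows": [
    [60, [1, 0, 0], 0],
    [60, [1, 0, 0], 0]
  ]
}}

```text
time: 7.48
position: [0.5075, -0.3712, 0.0187]
tcp_rot: [0.715, 0.699, -0.001, 0.002]
ft_force: [-1.4, -17.0, 0.6]
finger_gap: 0.0513
finger_force: 8.6
```

{"name": "arm_command", "arguments": {
  "rows": [
    [60, [-5, 0, 0], 0],
    [60, [-15, 0, 0], 0],
    [60, [-30, 0, -20], 0],
    [60, [-60, 0, -60], 0],
    [60, [-90, 0, -100], 0]
  ]
}}

```text
time: 7.9
position: [0.5048, -0.4485, 0.1048]
tcp_rot: [0.715, 0.699, 0.0, -0.002]
ft_force: [1.0, -0.4, 0.2]
finger_gap: 0.0515
finger_force: 0.0
```

```bash
python3 look.py pics/a2.png
```

```text
(no output)
```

View pics/a2.png

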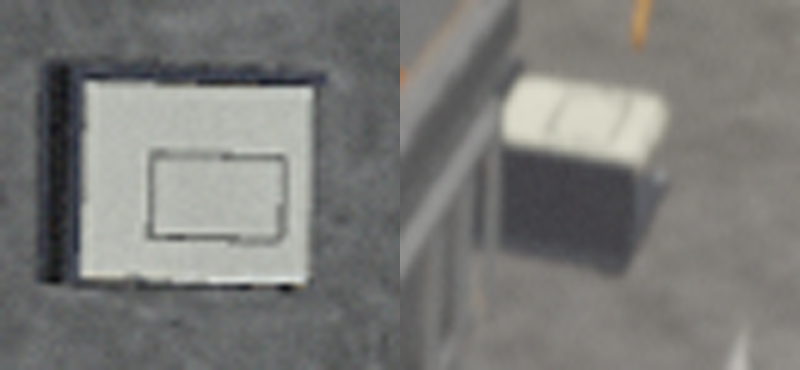

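The cards look squared, with no platen visible and clean edges. I'll measure the edges and yaw, then tap once more on each side.

```bash
cat > card.py <<'E'
from m import *
np.set_printoptions(linewidth=200,precision=4,suppress=True)
d=grab('top'); g=d['img'].astype(float).mean(2)
def C(lo,hi,f,th,up,horiz):
    out=[]
    for i in range(lo,hi):
        a,b=f
        v=g[i,a:b] if horiz else g[a:b,i]
        c=a+cross(v,th,up); out.append((c,i) if horiz else (i,c))
    return out
for n,uv,z in(('-y edge',C(250,272,(454,466),135,False,True),.050),('+y edge',C(250,272,(417,424),125,True,True),.050),
  ('-x edge',C(425,452,(273,284),125,False,False),.050),('+x edge',C(425,452,(240,250),125,True,False),.050),
  ('yf outer',C(246,272,(416,422),50,True,True),.058),('xf outer',C(424,456,(240,246),86,False,False),.058)):
    c,a,s=fit(on_z(d,uv,z)); a=(a+np.pi/4)%(np.pi/2)-np.pi/4; print(n,c,'yaw %.4f sd %.4f'%(a,s))
gg=cv2.resize(g[255:276,429:460],None,fx=1,fy=1)
t=np.argwhere(g[253:275,428:460]<140)[:,::-1]+[428,253]
bx=cv2.minAreaRect(t.astype(np.float32)); P=on_z(d,cv2.boxPoints(bx),.05); print('frame',P.mean(0),np.linalg.norm(P[1]-P[0]),np.linalg.norm(P[2]-P[1]))
E
python3 card.py
```

```text
-y edge [ 0.5036 -0.3608] yaw -0.0158 sd 0.0004
+y edge [ 0.5061 -0.2504] yaw -0.0127 sd 0.0004
-x edge [ 0.4588 -0.3035] yaw -0.0173 sd 0.0006
+x edge [ 0.5521 -0.3003] yaw -0.0120 sd 0.0005
yf outer [ 0.5139 -0.2412] yaw -0.0218 sd 0.0004
xf outer [ 0.5614 -0.3156] yaw -0.0310 sd 0.0011
frame [ 0.4996 -0.3236  0.05  ] 0.08061977939251366 0.06146291003238644
```

{"name": "arm_command", "arguments": {
  "rows": [
    [60, [30, -40, 0], -7],
    [60, [60, -80, 0], -14],
    [60, [90, -80, 0], -21],
    [60, [120, -78, 0], -28],
    [60, [142, -78, 0], -35]
  ]
}}

```text
time: 8.47
position: [0.4291, -0.3017, 0.1038]
tcp_rot: [0.47, 0.883, 0.001, -0.002]
ft_force: [1.3, -0.2, 0.1]
finger_gap: 0.0514
finger_force: 0.0
```

{"name": "arm_command", "arguments": {
  "rows": [
    [60, [0, 0, 0], -7],
    [60, [0, 0, 0], -14],
    [60, [0, 0, 0], -21],
    [60, [0, 0, 0], -28],
    [60, [0, 0, 0], -35]
  ]
}}

```text
time: 8.88
position: [0.4301, -0.3038, 0.1037]
tcp_rot: [0.182, 0.983, 0.001, -0.001]
ft_force: [0.2, 0.3, -0.1]
finger_gap: 0.0514
finger_force: 0.0
```

{"name": "arm_command", "arguments": {
  "rows": [
    [60, [0, 0, 30], -7],
    [60, [0, 0, 60], -14],
    [60, [0, 0, 83], -20],
    [60, [0, 0, 85], -20],
    [60, [0, 0, 85], -20]
  ]
}}

```text
time: 9.3
position: [0.4298, -0.3038, 0.0185]
tcp_rot: [0.013, 1.0, 0.001, -0.002]
ft_force: [0.9, 0.0, 0.4]
finger_gap: 0.0514
finger_force: 0.0
```

{"name": "arm_command", "arguments": {
  "rows": [
    [60, [-5, 0, 0], -0.4],
    [60, [-10, 0, 0], -0.4],
    [60, [-14, 0, 0], -0.4],
    [60, [-16, 0, 0], -0.4],
    [60, [-18, 0, 0], -0.4]
  ]
}}

```text
time: 9.72
position: [0.4492, -0.3056, 0.0206]
tcp_rot: [0.008, 1.0, -0.0, 0.0]
ft_force: [-5.0, -1.3, 1.6]
finger_gap: 0.0511
finger_force: 1.7
```

{"name": "arm_command", "arguments": {
  "rows": [
    [60, [-1, 0, 0], 0],
    [60, [-2, 0, 0], 0],
    [60, [-3, 0, 0], 0]
  ]
}}

```text
time: 9.97
position: [0.4512, -0.3055, 0.02]
tcp_rot: [0.008, 1.0, 0.0, -0.001]
ft_force: [-12.0, -3.9, 3.7]
finger_gap: 0.0513
finger_force: 5.6
```

{"name": "arm_command", "arguments": {
  "rows": [
    [60, [-0.5, 0, 0], 0],
    [60, [-1, 0, 0], 0],
    [60, [-1, 0, 0], 0]
  ]
}}

```text
time: 10.22
position: [0.4512, -0.3055, 0.0196]
tcp_rot: [0.008, 1.0, 0.001, -0.002]
ft_force: [-11.4, -3.9, 3.5]
finger_gap: 0.0513
finger_force: 5.6
```

{"name": "arm_command", "arguments": {
  "rows": [
    [60, [-0.5, 0, 0], 0],
    [60, [-1, 0, 0], 0],
    [60, [-1, 0, 0], 0]
  ]
}}

```text
time: 10.47
position: [0.4512, -0.3054, 0.0193]
tcp_rot: [0.008, 1.0, 0.001, -0.003]
ft_force: [-16.5, -6.0, 3.8]
finger_gap: 0.0512
finger_force: 8.3
```

```bash
python3 - <<'E'
from h import *
s=get_state(); print(s['position'],s['ft_force'],s['wrist_torque'])
E
```

```text
[ 0.45124882 -0.30541084  0.0193067 ] [-16.46071243  -6.02204686   3.80832944] [-0.99121172  2.54408583 -0.00855992]
```

{"name": "arm_command", "arguments": {
  "rows": [
    [60, [5, 0, 0], 0],
    [60, [15, 0, 0], 0],
    [60, [30, 0, -20], 0],
    [60, [30, 0, -60], 0],
    [60, [30, 0, -100], 0]
  ]
}}

```text
time: 10.88
position: [0.4222, -0.3043, 0.1202]
tcp_rot: [0.009, 1.0, 0.001, -0.001]
ft_force: [0.7, -1.1, -0.3]
finger_gap: 0.0514
finger_force: 0.0
```

{"name": "arm_command", "arguments": {
  "rows": [
    [60, [-22, -25, 0], 7],
    [60, [-44, -50, 0], 14],
    [60, [-66, -75, 0], 21],
    [60, [-88, -90, 0], 28],
    [60, [-88, -90, 0], 35]
  ]
}}

```text
time: 11.3
position: [0.5127, -0.399, 0.12]
tcp_rot: [0.312, 0.95, -0.001, 0.002]
ft_force: [1.3, -1.5, 0.7]
finger_gap: 0.0515
finger_force: 0.0
```

{"name": "arm_command", "arguments": {
  "rows": [
    [60, [0, 0, 0], 7],
    [60, [0, 0, 0], 14],
    [60, [0, 0, 0], 21],
    [60, [0, 0, 0], 28],
    [60, [0, 0, 0], 35]
  ]
}}

```text
time: 11.72
position: [0.51, -0.3964, 0.1198]
tcp_rot: [0.583, 0.813, 0.0, 0.0]
ft_force: [0.0, -0.9, -0.6]
finger_gap: 0.0509
finger_force: 0.0
```

{"name": "arm_command", "arguments": {
  "rows": [
    [60, [0, 0, 30], 7],
    [60, [0, 0, 60], 14],
    [60, [0, 0, 90], 20],
    [60, [0, 0, 100], 20],
    [60, [0, 0, 100], 20]
  ]
}}

```text
time: 12.13
position: [0.5089, -0.3954, 0.0175]
tcp_rot: [0.712, 0.702, -0.0, -0.002]
ft_force: [0.1, 0.4, 0.6]
finger_gap: 0.0511
finger_force: 0.0
```

{"name": "arm_command", "arguments": {
  "rows": [
    [60, [5, 0, 0], 0],
    [60, [10, 0, 0], 0],
    [60, [15, 0, 0], 0],
    [60, [18, 0, 0], 0],
    [60, [20, 0, 0], 0]
  ]
}}

```text
time: 12.55
position: [0.5111, -0.3761, 0.021]
tcp_rot: [0.712, 0.702, 0.0, 0.001]
ft_force: [-0.4, -0.4, 0.5]
finger_gap: 0.0514
finger_force: 0.0
```

{"name": "arm_command", "arguments": {
  "rows": [
    [60, [1, 0, 0], 0],
    [60, [2, 0, 0], 0],
    [60, [3, 0, 0], 0],
    [60, [4, 0, 0], 0]
  ]
}}

```text
time: 12.88
position: [0.5107, -0.3725, 0.02]
tcp_rot: [0.713, 0.701, -0.0, 0.0]
ft_force: [-0.1, 0.6, -0.8]
finger_gap: 0.0511
finger_force: 0.0
```

{"name": "arm_command", "arguments": {
  "rows": [
    [60, [0.5, 0, 0], 0],
    [60, [1, 0, 0], 0],
    [60, [1, 0, 0], 0]
  ]
}}

```text
time: 13.13
position: [0.5107, -0.3715, 0.0199]
tcp_rot: [0.713, 0.701, -0.0, -0.0]
ft_force: [-0.5, -0.6, -0.0]
finger_gap: 0.0514
finger_force: 0.0
```

{"name": "arm_command", "arguments": {
  "rows": [
    [60, [0.5, 0, 0], 0],
    [60, [1, 0, 0], 0],
    [60, [1.5, 0, 0], 0],
    [60, [1.5, 0, 0], 0]
  ]
}}

```text
time: 13.47
position: [0.5108, -0.371, 0.0202]
tcp_rot: [0.713, 0.701, -0.0, 0.001]
ft_force: [-1.0, -5.8, -0.8]
finger_gap: 0.0511
finger_force: 3.2
```

{"name": "arm_command", "arguments": {
  "rows": [
    [60, [0.5, 0, 0], 0],
    [60, [1, 0, 0], 0],
    [60, [1, 0, 0], 0]
  ]
}}

```text
time: 13.72
position: [0.5109, -0.3709, 0.0204]
tcp_rot: [0.713, 0.701, -0.001, 0.002]
ft_force: [-1.2, -11.1, -2.4]
finger_gap: 0.0516
finger_force: 5.7
```

```bash
python3 - <<'E'
from h import *
s=get_state(); print(s['position'],s['ft_force'],s['wrist_torque'])
E
```

```text
[ 0.51092991 -0.37093893  0.0204397 ] [ -1.15033396 -11.11247737  -2.39611007] [-1.80920815  0.19326285  0.36327829]
```

{"name": "arm_command", "arguments": {
  "rows": [
    [60, [-5, 0, 0], 0],
    [60, [-15, 0, 0], 0],
    [60, [-30, 0, -20], 0],
    [60, [-60, 0, -60], 0],
    [60, [-90, 0, -100], 0]
  ]
}}

```text
time: 14.13
position: [0.5089, -0.4493, 0.1069]
tcp_rot: [0.713, 0.701, 0.0, -0.001]
ft_force: [-0.4, -0.7, 0.2]
finger_gap: 0.0512
finger_force: 0.0
```

```bash
python3 look.py pics/a3.png; python3 card.py
```

```text
-y edge [ 0.5089 -0.3606] yaw -0.0225 sd 0.0004
+y edge [ 0.5096 -0.2504] yaw -0.0100 sd 0.0004
-x edge [ 0.4622 -0.2927] yaw -0.0188 sd 0.0004
+x edge [ 0.5526 -0.3018] yaw -0.0230 sd 0.0004
yf outer [ 0.5076 -0.2411] yaw -0.0247 sd 0.0005
xf outer [ 0.5621 -0.2963] yaw -0.0352 sd 0.0010
frame [ 0.4996 -0.3236  0.05  ] 0.08061977939251366 0.06146291003238644
```

View pics/a3.png

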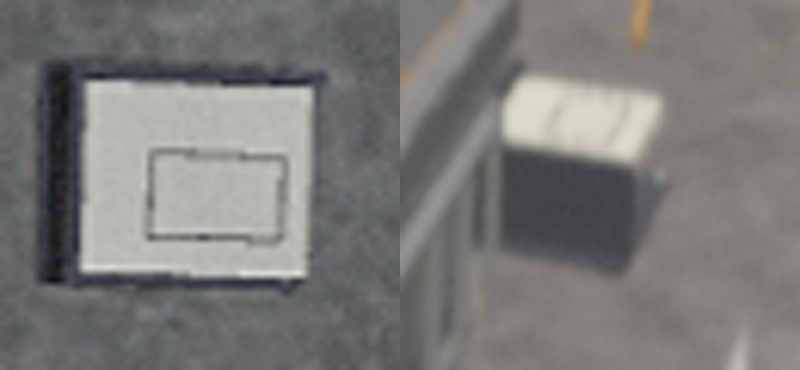

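Both edges now fit a 90 x 110 card at yaw about -0.021. The second x tap went 1.5 mm farther than the first, so I'll tap once more to check that it stops at the same place.

{"name": "arm_command", "arguments": {
  "rows": [
    [60, [30, -40, 0], -7],
    [60, [60, -80, 0], -14],
    [60, [90, -80, 0], -21],
    [60, [120, -80, 0], -28],
    [60, [142, -80, 0], -35]
  ]
}}

```text
time: 14.7
position: [0.4301, -0.3027, 0.1057]
tcp_rot: [0.467, 0.885, 0.001, -0.002]
ft_force: [0.6, -0.8, 0.8]
finger_gap: 0.0513
finger_force: 0.0
```

{"name": "arm_command", "arguments": {
  "rows": [
    [60, [0, 0, 0], -7],
    [60, [0, 0, 0], -14],
    [60, [0, 0, 0], -21],
    [60, [0, 0, 0], -28],
    [60, [0, 0, 0], -35]
  ]
}}

```text
time: 15.12
position: [0.4313, -0.3049, 0.1057]
tcp_rot: [0.179, 0.984, 0.001, -0.001]
ft_force: [0.3, 0.0, 0.5]
finger_gap: 0.0512
finger_force: 0.0
```

{"name": "arm_command", "arguments": {
  "rows": [
    [60, [0, 0, 30], -7],
    [60, [0, 0, 60], -14],
    [60, [0, 0, 83], -20],
    [60, [0, 0, 87], -20],
    [60, [0, 0, 87], -20]
  ]
}}

```text
time: 15.53
position: [0.4308, -0.3046, 0.0181]
tcp_rot: [0.01, 1.0, 0.001, -0.002]
ft_force: [0.7, -0.4, 0.6]
finger_gap: 0.0512
finger_force: 0.0
```

{"name": "arm_command", "arguments": {
  "rows": [
    [60, [-4, 0, 0], 0],
    [60, [-8, 0, 0], 0],
    [60, [-10, 0, 0], 0],
    [60, [-12, 0, 0], 0],
    [60, [-13, 0, 0], 0]
  ]
}}

```text
time: 15.95
position: [0.4454, -0.3061, 0.0203]
tcp_rot: [0.008, 1.0, -0.0, 0.001]
ft_force: [0.7, 0.5, -0.6]
finger_gap: 0.0514
finger_force: 0.0
```

{"name": "arm_command", "arguments": {
  "rows": [
    [60, [-1, 0, 0], 0],
    [60, [-2, 0, 0], 0],
    [60, [-3, 0, 0], 0],
    [60, [-4, 0, 0], 0]
  ]
}}

```text
time: 16.28
position: [0.4488, -0.3059, 0.0196]
tcp_rot: [0.008, 1.0, 0.0, -0.0]
ft_force: [0.9, -0.2, 0.2]
finger_gap: 0.0512
finger_force: 0.0
```

{"name": "arm_command", "arguments": {
  "rows": [
    [60, [-1, 0, 0], 0],
    [60, [-1.5, 0, 0], 0],
    [60, [-1.5, 0, 0], 0]
  ]
}}

```text
time: 16.53
position: [0.4504, -0.306, 0.0196]
tcp_rot: [0.008, 1.0, -0.0, 0.0]
ft_force: [-0.4, 0.9, 0.2]
finger_gap: 0.0512
finger_force: 0.0
```

{"name": "arm_command", "arguments": {
  "rows": [
    [60, [-1, 0, 0], 0],
    [60, [-1.5, 0, 0], 0],
    [60, [-1.5, 0, 0], 0]
  ]
}}

```text
time: 16.78
position: [0.4513, -0.3059, 0.0195]
tcp_rot: [0.008, 1.0, 0.0, -0.001]
ft_force: [-4.6, -1.6, 1.8]
finger_gap: 0.0509
finger_force: 2.2
```

{"name": "arm_command", "arguments": {
  "rows": [
    [60, [-1, 0, 0], 0],
    [60, [-1, 0, 0], 0]
  ]
}}

```text
time: 16.95
position: [0.4513, -0.3058, 0.0193]
tcp_rot: [0.008, 1.0, 0.001, -0.002]
ft_force: [-10.2, -3.9, 3.9]
finger_gap: 0.0514
finger_force: 5.2
```

It stayed free until the same stop at 0.4513, so the stack is flush on both sides. Now to the stamp.

{"name": "arm_command", "arguments": {
  "rows": [
    [60, [5, 0, 0], 0],
    [60, [15, 0, 0], 0],
    [60, [35, 0, -20], 0],
    [60, [35, 0, -60], 0],
    [60, [35, 0, -100], 0]
  ]
}}

```text
time: 17.37
position: [0.4159, -0.3047, 0.1198]
tcp_rot: [0.009, 1.0, 0.001, -0.001]
ft_force: [1.0, -0.6, 0.5]
finger_gap: 0.0515
finger_force: 0.0
```

{"name": "arm_command", "arguments": {
  "rows": [
    [80, [8, 35, -40], 0],
    [80, [15, 70, -75], 0],
    [80, [15, 105, -100], 0],
    [80, [15, 140, -100], 0],
    [80, [15, 175, -100], 0]
  ]
}}

```text
time: 17.78
position: [0.4056, -0.1341, 0.2215]
tcp_rot: [0.009, 1.0, -0.001, 0.002]
ft_force: [1.6, 0.1, 0.3]
finger_gap: 0.0681
finger_force: 0.0
```

{"name": "arm_command", "arguments": {
  "rows": [
    [100, [0, 40, 0], 7],
    [100, [0, 80, 0], 14],
    [100, [0, 120, 0], 21],
    [100, [0, 160, 0], 28],
    [100, [0, 200, 0], 35]
  ]
}}

```text
time: 18.2
position: [0.4083, 0.037, 0.2194]
tcp_rot: [0.264, 0.964, 0.0, 0.0]
ft_force: [0.7, 0.1, -0.2]
finger_gap: 0.0852
finger_force: 0.0
```

```bash
cat > to.py <<'E'
import sys
from h import *
x,y,z,th=map(float,sys.argv[1:]); s=get_state(); M=R.from_quat(s['tcp_rot']).as_matrix()
t0=np.arctan2(M[1,1],M[0,1]); print('shift mm',(M.T@(np.array([x,y,z])-s['position'])*1000).round(1),'roll',np.degrees(t0-th).round(2),'pos',np.round(s['position'],4),'th %.4f'%t0,'q6 %.2f'%s['q'][5])
E
python3 to.py 0.411 0.314 0.231 -0.148
```

```text
shift mm [138.8 239.7 -11.5] roll 67.84 pos [0.4083 0.037  0.2194] th 1.0361 q6 -1.06
```

{"name": "arm_command", "arguments": {
  "rows": [
    [100, [17, 30, 0], 7],
    [100, [35, 60, 0], 14],
    [100, [52, 90, 0], 21],
    [100, [69, 120, 0], 28],
    [100, [69, 120, 0], 35]
  ]
}}

```text
time: 18.62
position: [0.4096, 0.1774, 0.2193]
tcp_rot: [0.515, 0.857, 0.001, 0.0]
ft_force: [1.0, -0.7, 0.1]
finger_gap: 0.0854
finger_force: 0.0
```

```bash
python3 to.py 0.411 0.314 0.231 -0.148
```

```text
shift mm [119.9  65.5 -11.5] roll 36.55 pos [0.4096 0.1774 0.2193] th 0.4899 q6 -0.19
```

{"name": "arm_command", "arguments": {
  "rows": [
    [100, [30, 17, 0], 7],
    [100, [60, 33, 0], 14],
    [100, [90, 49, 0], 21],
    [100, [120, 65, 0], 28],
    [100, [120, 65, 0], 35]
  ]
}}

```text
time: 19.03
position: [0.4101, 0.3145, 0.2192]
tcp_rot: [0.745, 0.667, 0.001, -0.0]
ft_force: [0.7, -0.3, -0.5]
finger_gap: 0.0851
finger_force: 0.0
```

{"name": "arm_command", "arguments": {
  "rows": [
    [100, [0, 0, 30], 1.5],
    [100, [0, 0, 60], 1.5],
    [100, [0, 0, 90], 1.5],
    [100, [0, 0, 90], 1.5]
  ]
}}

```text
time: 19.37
position: [0.4079, 0.3086, 0.1247]
tcp_rot: [0.752, 0.659, -0.004, -0.001]
ft_force: [-0.5, 0.2, -1.2]
finger_gap: 0.0854
finger_force: 0.0
```

```bash
python3 to.py 0.411 0.314 0.036 -0.148; python3 - <<'E'
from h import *
t=grab('top')['img'];s=grab('side')['img']
up=lambda a,w,h:cv2.resize(a,(w,h),interpolation=cv2.INTER_CUBIC)
cv2.imwrite('pics/a4.png',np.hstack([up(t[250:330,180:280],400,320),up(s[200:360,285:445],400,320)])[...,::-1])
E
```

```text
shift mm [ 6.2  2.9 88.7] roll 0.88 pos [0.4079 0.3086 0.1247] th -0.1326 q6 0.69
```

View pics/a4.png

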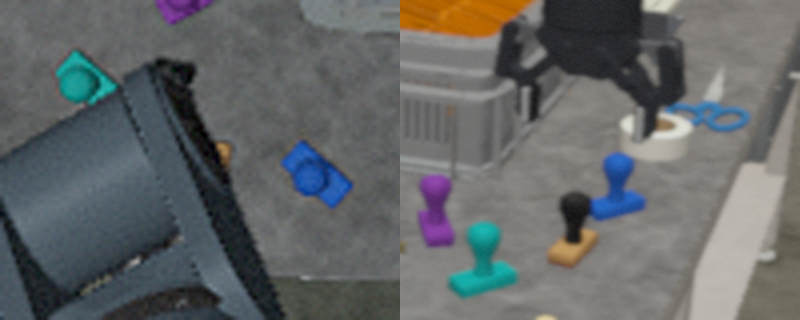

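The open fingers straddle the black knob (side crop about (575,210)) and the neighbouring stamps are clear. I'll let the arm settle, then descend.

{"name": "arm_command", "arguments": {
  "rows": [
    [100, [0, 0, 20], 0],
    [100, [0, 0, 40], 0],
    [100, [0, 0, 40], 0],
    [100, [0, 0, 40], 0]
  ]
}}

```text
time: 19.8
position: [0.411, 0.3106, 0.0908]
tcp_rot: [0.752, 0.659, 0.0, 0.0]
ft_force: [0.1, 0.5, 0.6]
finger_gap: 0.0852
finger_force: 0.0
```

```bash
python3 to.py 0.411 0.314 0.036 -0.148
```

```text
shift mm [ 3.3 -0.5 54.8] roll 0.88 pos [0.411  0.3106 0.0908] th -0.1326 q6 0.69
```

{"name": "arm_command", "arguments": {
  "rows": [
    [100, [1, 0, 20], 0.9],
    [100, [3, 0, 40], 0.9],
    [100, [3, 0, 53], 0.9],
    [100, [3, 0, 55], 0.9],
    [100, [3, 0, 55], 0.9]
  ]
}}

```text
time: 20.22
position: [0.4116, 0.3138, 0.0356]
tcp_rot: [0.758, 0.653, 0.001, 0.0]
ft_force: [0.6, 0.1, 0.1]
finger_gap: 0.0855
finger_force: 0.0
```

{"name": "arm_command", "arguments": {
  "rows": [
    [45, [0, 0, 0], 0],
    [38, [0, 0, 0], 0],
    [34, [0, 0, 0], 0],
    [32, [0, 0, 0], 0],
    [30, [0, 0, 0], 0]
  ],
  "grip_force": 40
}}

```text
time: 20.63
position: [0.4112, 0.3135, 0.0348]
tcp_rot: [0.758, 0.653, 0.0, 0.0]
ft_force: [1.5, -0.9, 14.3]
finger_gap: 0.0268
finger_force: 35.1
```

{"name": "arm_command", "arguments": {
  "rows": [
    [0, [0, 0, 0], 0],
    [0, [0, 0, 0], 0],
    [0, [0, 0, 0], 0],
    [0, [0, 0, 0], 0]
  ],
  "grip_force": 60
}}

```text
time: 20.97
position: [0.4113, 0.3135, 0.0349]
tcp_rot: [0.758, 0.653, 0.0, 0.0]
ft_force: [-1.3, -0.7, 6.7]
finger_gap: 0.0264
finger_force: 58.7
```

```bash
python3 to.py 0.411 0.314 0.036 -0.148
```

```text
shift mm [ 0.4 -0.3 -1.1] roll -0.01 pos [0.4113 0.3135 0.0349] th -0.1482 q6 0.71
```

{"name": "arm_command", "arguments": {
  "rows": [
    [0, [0, 0, -15], 0],
    [0, [0, 0, -45], 0],
    [0, [0, 0, -80], 0],
    [0, [0, -10, -115], -4],
    [0, [0, -25, -150], -7.3]
  ]
}}

```text
time: 21.38
position: [0.3864, 0.3168, 0.1859]
tcp_rot: [0.714, 0.701, 0.0, 0.0]
ft_force: [0.8, -0.1, -0.8]
finger_gap: 0.0261
finger_force: 59.1
```

```bash
python3 to.py 0.39 0.3 0.2 -0.021; python3 - <<'E'
from h import *
d=grab('side'); s=d['img']; p=proj(d,get_state()['position'])[0].astype(int); print(p)
y,x=max(p[1]-70,0),p[0]-70
cv2.imwrite('pics/a5.png',cv2.resize(s[y:y+170,x:x+170],(600,600),interpolation=cv2.INTER_CUBIC)[...,::-1])
E
```

```text
shift mm [-16.7   3.9 -14. ] roll 0.14 pos [0.3864 0.3168 0.1859] th -0.0185 q6 0.61
[370 243]
```

View pics/a5.png

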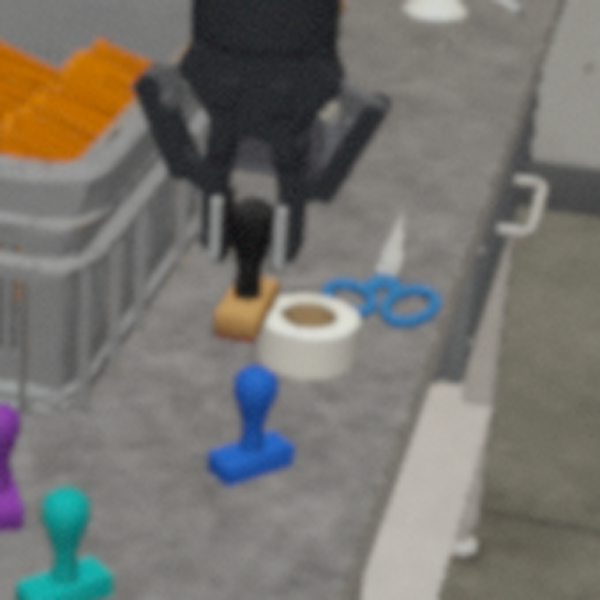

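The stamp hangs upright and clear of the roll. I'll travel along the crate's front and meanwhile check the stamp's y-centre against the grasp and measure the mark again.

{"name": "arm_command", "arguments": {
  "rows": [
    [0, [-25, 0, -15], 0],
    [0, [-60, 0, -30], 0],
    [0, [-100, 0, -30], 0],
    [0, [-140, 0, -30], 0],
    [0, [-180, 0, -30], 0]
  ]
}}

```text
time: 21.85
position: [0.382, 0.1356, 0.2145]
tcp_rot: [0.714, 0.7, 0.0, 0.0]
ft_force: [1.2, -0.1, -0.4]
finger_gap: 0.0265
finger_force: 59.2
```

{"name": "arm_command", "arguments": {
  "rows": [
    [0, [-40, 0, 0], 0],
    [0, [-80, 0, 0], 0],
    [0, [-120, 0, 0], 0],
    [0, [-160, 0, 0], 0],
    [0, [-200, 0, 0], 0]
  ]
}}

```text
time: 22.27
position: [0.3778, -0.0647, 0.2145]
tcp_rot: [0.714, 0.7, 0.0, 0.0]
ft_force: [1.7, -0.4, -0.1]
finger_gap: 0.0263
finger_force: 59.2
```

```bash
python3 to.py 0.42 -0.315 0.18 -0.021; cat > mark.py <<'E'
from m import *
d=grab('top'); g=d['img'].astype(float).mean(2)
print('stamp y L,R',on_z(d,[219.3,289],.018)[0],on_z(d,[237.1,288],0)[0])
i=d['img'][232:285,408:473]
def line(rng,lo,hi,horiz):
    o=[]
    for k in rng:
        v=g[k,lo:hi] if horiz else g[lo:hi,k]; w=np.clip(160-v,0,None)
        if w.sum()>20: c=lo+(np.arange(hi-lo)*w).sum()/w.sum(); o.append((c,k) if horiz else (k,c))
    q=on_z(d,o,.05); c,a,s=fit(q); return len(o),c.round(4),round(float((a+np.pi/4)%(np.pi/2)-np.pi/4),4),round(float(s),5)
print('L',line(range(259,269),430,436,True));print('R',line(range(259,269),451,457,True))
print('T',line(range(435,452),254,260,False));print('B',line(range(435,452),267,274,False))
E
python3 mark.py
```

```text
shift mm [-249.4   47.4   34.5] roll 0.0 pos [ 0.3778 -0.0647  0.2145] th -0.0210 q6 -0.27
stamp y L,R [0.40820565 0.33801283 0.018     ] [0.41173533 0.28762349 0.        ]
L (10, array([ 0.4987, -0.2831], dtype=float32), -0.0092, 0.00013)
R (9, array([ 0.5006, -0.3472], dtype=float32), -0.0795, 0.00046)
T (17, array([ 0.5192, -0.3172], dtype=float32), -0.0246, 0.00051)
B (17, array([ 0.4803, -0.3101], dtype=float32), 0.021, 0.00071)
```

{"name": "arm_command", "arguments": {
  "rows": [
    [0, [-40, 0, 0], 0],
    [0, [-80, 0, 0], 0],
    [0, [-120, 0, 0], 0],
    [0, [-160, 0, 0], 0],
    [0, [-200, 0, 0], 0]
  ]
}}

```text
time: 22.73
position: [0.3736, -0.2648, 0.2143]
tcp_rot: [0.715, 0.7, 0.0, 0.0]
ft_force: [1.4, 1.0, -0.2]
finger_gap: 0.0262
finger_force: 59.2
```

{"name": "arm_command", "arguments": {
  "rows": [
    [0, [-30, 25, 0], 0],
    [0, [-52, 60, 0], 0],
    [0, [-52, 95, 20], 0],
    [0, [-52, 125, 50], 0],
    [0, [-52, 125, 70], 0]
  ]
}}

```text
time: 23.15
position: [0.5015, -0.3173, 0.1418]
tcp_rot: [0.714, 0.7, 0.0, 0.0]
ft_force: [-0.4, -0.6, -0.9]
finger_gap: 0.0263
finger_force: 59.3
```

{"name": "arm_command", "arguments": {
  "rows": [
    [0, [0, 0, 10], 0],
    [0, [0, 0, 20], 0],
    [0, [0, 0, 30], 0],
    [0, [0, 0, 30], 0]
  ]
}}

```text
time: 23.48
position: [0.4971, -0.3171, 0.1134]
tcp_rot: [0.715, 0.7, -0.0, -0.001]
ft_force: [-0.4, -0.2, -1.6]
finger_gap: 0.0264
finger_force: 59.3
```

```bash
python3 to.py 0.4995 -0.315 0.095 -0.021
```

```text
shift mm [ 2.2  2.3 18.4] roll -0.02 pos [ 0.4971 -0.3171  0.1134] th -0.0214 q6 -0.63
```

{"name": "arm_command", "arguments": {
  "rows": [
    [0, [2, 2, 5], 0],
    [0, [2, 2, 13], 0],
    [0, [2, 2, 13], 0],
    [0, [2, 2, 13], 0]
  ]
}}

```text
time: 23.82
position: [0.5, -0.3154, 0.1013]
tcp_rot: [0.714, 0.7, -0.0, -0.0]
ft_force: [0.5, -0.3, 0.3]
finger_gap: 0.026
finger_force: 59.3
```

```bash
python3 to.py 0.4995 -0.315 0.095 -0.021; python3 - <<'E'
from h import *
d=grab('side'); s=d['img']; t=grab('top'); st=get_state()
c=(st['position']-[0,0,.035]); M=R.from_quat(st['tcp_rot']).as_matrix()
print('face corners px',proj(d,[c+M@[a*.026,b*.0135,0] for a,b in((1,1),(1,-1),(-1,-1),(-1,1))]).round(1).tolist())
a=s.astype(int); m=((a[...,0]-a[...,2])>45); m[:150]=0;m[260:]=0;m[:,:340]=0;m[:,430:]=0
p=np.argwhere(m)[:,::-1]; print('wood px',len(p),p.min(0),p.max(0),p.mean(0))
up=lambda a,w,h:cv2.resize(a,(w,h),interpolation=cv2.INTER_CUBIC)
cv2.imwrite('pics/a6.png',np.hstack([up(s[165:240,340:430],500,417),up(t['img'][232:292,408:473],300,277+140)])[...,::-1])
E
```

```text
shift mm [ 0.4 -0.5  6.3] roll 0.01 pos [ 0.5    -0.3154  0.1013] th -0.0208 q6 -0.62
face corners px [[375.6, 195.2], [384.4, 196.4], [388.4, 191.1], [379.9, 189.9]]
wood px 437 [340 159] [419 198] [372.67963387 174.38672769]
```

View pics/a6.png

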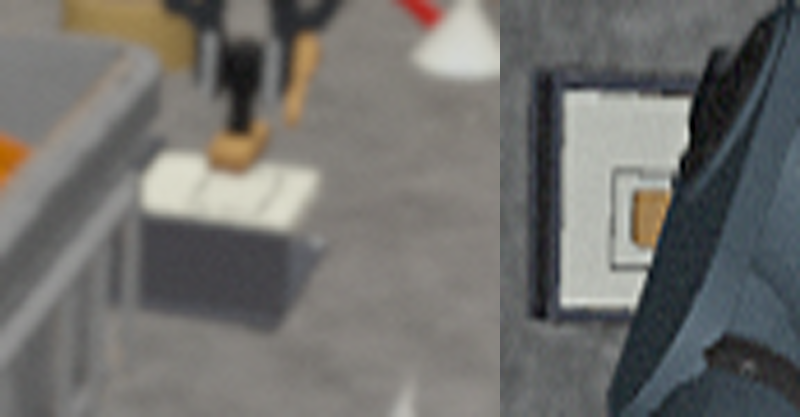

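The stamp block sits inside the frame: in the top crop the left gap, allowing for height, is about 4-5 mm, and it is centred in x. I'll lower it gently.

{"name": "arm_command", "arguments": {
  "rows": [
    [0, [0, 0, 3], 0],
    [0, [0, 0, 6], 0],
    [0, [0, 0, 9], 0],
    [0, [0, 0, 12], 0],
    [0, [0, 0, 12], 0]
  ]
}}

```text
time: 24.33
position: [0.4998, -0.3152, 0.0886]
tcp_rot: [0.714, 0.7, -0.0, -0.001]
ft_force: [0.7, 0.9, -2.0]
finger_gap: 0.0265
finger_force: 59.3
```

{"name": "arm_command", "arguments": {
  "rows": [
    [0, [0, 0, 1], 0],
    [0, [0, 0, 2], 0],
    [0, [0, 0, 3], 0],
    [0, [0, 0, 3], 0]
  ]
}}

```text
time: 24.67
position: [0.5001, -0.3154, 0.0862]
tcp_rot: [0.714, 0.7, -0.0, -0.0]
ft_force: [0.3, -0.0, -0.5]
finger_gap: 0.0268
finger_force: 59.3
```

```bash
python3 to.py 0.4995 -0.315 0.077 -0.021
```

```text
shift mm [ 0.4 -0.6  9.2] roll 0.01 pos [ 0.5001 -0.3154  0.0862] th -0.0207 q6 -0.62
```

{"name": "arm_command", "arguments": {
  "rows": [
    [0, [0, 0, 0.5], 0],
    [0, [0, 0, 1], 0],
    [0, [0, 0, 1], 0]
  ]
}}

```text
time: 24.92
position: [0.5001, -0.3154, 0.0853]
tcp_rot: [0.714, 0.7, 0.0, -0.0]
ft_force: [0.4, -0.2, -0.6]
finger_gap: 0.0265
finger_force: 59.3
```

{"name": "arm_command", "arguments": {
  "rows": [
    [0, [0, 0, 0.5], 0],
    [0, [0, 0, 1], 0],
    [0, [0, 0, 1], 0]
  ]
}}

```text
time: 25.17
position: [0.5002, -0.3155, 0.0845]
tcp_rot: [0.714, 0.7, 0.0, 0.0]
ft_force: [-0.9, 0.7, 2.2]
finger_gap: 0.0261
finger_force: 59.7
```

{"name": "arm_command", "arguments": {
  "rows": [
    [0, [0, 0, 0.5], 0],
    [0, [0, 0, 1], 0],
    [0, [0, 0, 1], 0]
  ]
}}

```text
time: 25.42
position: [0.5002, -0.3155, 0.0834]
tcp_rot: [0.714, 0.7, 0.0, 0.0]
ft_force: [-0.9, -0.9, 2.5]
finger_gap: 0.0265
finger_force: 59.8
```

{"name": "arm_command", "arguments": {
  "rows": [
    [0, [0, 0, 0.5], 0],
    [0, [0, 0, 1], 0],
    [0, [0, 0, 1], 0]
  ]
}}

```text
time: 25.67
position: [0.5002, -0.3155, 0.0824]
tcp_rot: [0.714, 0.7, 0.0, 0.0]
ft_force: [-0.8, 0.1, 4.1]
finger_gap: 0.0264
finger_force: 59.9
```

{"name": "arm_command", "arguments": {
  "rows": [
    [0, [0, 0, 1], 0],
    [0, [0, 0, 2], 0],
    [0, [0, 0, 3], 0],
    [0, [0, 0, 4], 0],
    [0, [0, 0, 4], 0]
  ]
}}

```text
time: 26.08
position: [0.5002, -0.3155, 0.0783]
tcp_rot: [0.714, 0.7, 0.0, 0.0]
ft_force: [-0.9, -0.1, 6.5]
finger_gap: 0.0262
finger_force: 60.1
```

{"name": "arm_command", "arguments": {
  "rows": [
    [0, [0, 0, 0.5], 0],
    [0, [0, 0, 0.5], 0],
    [0, [0, 0, 0.5], 0]
  ]
}}

```text
time: 26.33
position: [0.5002, -0.3155, 0.078]
tcp_rot: [0.714, 0.7, 0.0, 0.0]
ft_force: [-1.0, 0.7, 6.5]
finger_gap: 0.0264
finger_force: 60.2
```

{"name": "arm_command", "arguments": {
  "rows": [
    [0, [0, 0, 0.5], 0],
    [0, [0, 0, 0.5], 0],
    [0, [0, 0, 0.5], 0]
  ]
}}

```text
time: 26.58
position: [0.5002, -0.3155, 0.0775]
tcp_rot: [0.714, 0.7, 0.0, 0.0]
ft_force: [-1.2, -0.1, 7.2]
finger_gap: 0.0264
finger_force: 60.2
```

{"name": "arm_command", "arguments": {
  "rows": [
    [0, [0, 0, 0.2], 0],
    [0, [0, 0, 0.2], 0],
    [0, [0, 0, 0.2], 0],
    [0, [0, 0, 0.2], 0]
  ]
}}

```text
time: 26.92
position: [0.5002, -0.3155, 0.0773]
tcp_rot: [0.714, 0.7, 0.0, 0.0]
ft_force: [-1.3, 1.1, 6.2]
finger_gap: 0.0263
finger_force: 60.2
```

```bash
python3 - <<'E'
from h import *
d=grab('side'); s=d['img']; t=grab('top')['img']
up=lambda a,w,h:cv2.resize(a,(w,h),interpolation=cv2.INTER_CUBIC)
cv2.imwrite('pics/a7.png',np.hstack([up(s[165:240,340:430],500,417),up(t[232:292,408:473],300,417)])[...,::-1])
print(get_state()['position'],get_state()['ft_force'],get_state()['wrist_torque'])
E
```

```text
[ 0.50025083 -0.31550402  0.0773438 ] [-1.16043635 -0.13277738  6.38251965] [ 0.16903331  0.22919068 -0.00246635]
```

View pics/a7.png

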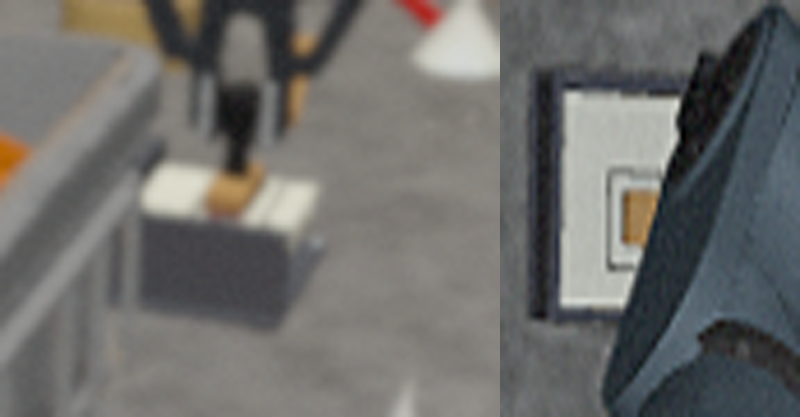

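The stamp stands flat inside the frame with clear margins, the stack is still flush, and the platen is about 7.5 mm down. I'll add 0.4 mm and hand in.

{"name": "arm_command", "arguments": {
  "rows": [
    [0, [0, 0, 0.4], 0],
    [0, [0, 0, 0.4], 0],
    [0, [0, 0, 0.4], 0]
  ]
}}

```text
time: 27.27
position: [0.5003, -0.3155, 0.077]
tcp_rot: [0.714, 0.7, 0.0, 0.0]
ft_force: [-1.8, 0.5, 6.7]
finger_gap: 0.0264
finger_force: 60.3
```

```bash
python3 - <<'E'
from h import *
s=get_state(); print(s['position'],s['ft_force']); print(finish_job())
E
```

```text
[ 0.50026098 -0.31551002  0.07695845] [-1.78171069  0.4990037   6.69949013]
the job is handed in; nothing more can be done
None
```

The job is handed in at about 27 s: the cards were tapped flush to both fences first, and the stamp is held upright inside the printed frame with the platen about 8 mm down (judged from tool height and force); the tube block, label roll and check weight were left alone.

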